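# Hold a bench saw's guard open for a blade check

### The arm

A 6-joint arm with a two-finger parallel gripper is mounted at the origin on the work surface. World frame = base frame: x ahead of the robot, y to its left, z up, the work surface at z = 0. Lengths are in mm, angles in rad, forces in N, time in s.
With the tool pointing down it reaches from about 275 to 875 mm from the base axis. Payload 12.5 kg.
Tool frame: the origin (TCP) lies midway between the tips of the shut fingers; the grasp point (between the pads) lies 19 mm behind it (ctrl.tcp_to_grasp is the distance from the TCP to the grasp point, in mm); z points along the fingers, y is the line along which they close (so a half turn about z gives the same grasp; the last joint's range is limited). The gripper opens to 85 mm and grips with 20 to 120 N. Pads are 22 mm wide; open, the fingers measure 114 mm over their backs; the gripper's body (76 mm by 85 mm) begins 54 mm behind the grasp point. The pads swing forward as they close: fully open they stand 13 mm farther back than shut.
Start: joints at [1.079, 0.351, 1.652, -0, 1.139, -0.085], TCP at [217.588, 505.114, 231.29] pointing down, gripper open.
Joint ranges: [-2.75, 2.75], [-0.79, 2.1], [0.01, 2.65], [-1.57, 4.71], [0.07, 3.14], [-2.87, 2.87]. Speed limits (rad/s): [2.22, 2.22, 2.79, 3.14, 3.14, 3.14].

### API

Orientations are given as a unit quaternion [x, y, z, w].
In Python, from plant import ctrl gives the robot as it stands.
- The arm moves only by the shell command python3 -m jog 'ROWS' [OPENING] [FORCE]. ROWS is JSON, a list that holds one entry, the list of rows, each a list of 6 numbers: the shift along the tool's x, y, z in mm, then the turn, a rotation vector about the tool's x, y, z in rad. A call has 1 to 5 rows; each row shifts and turns the commanded pose from where the row before left it, along the tool's axes as they then stand; what a row does not reach is not made up. A row lasts 1/10 s, in which the tool goes at most 50 mm and 8.59 degrees, less where a joint would pass 70% of its speed; a pose out of reach is approached as far as the arm can. A call is refused whole if a number of a shift passes 50 or a number of a turn 0.15, either way. A call with a gripper value outside its range is refused whole. OPENING is the finger opening in mm, from 0 to 85.4, set as the call begins (- or left out, the last holds). The fingers move at their own pace and stop on an object; FORCE is the grip in N (left out, the last holds). Time passes only in rows, so rows that do not move let the fingers close. It gives the time, the measured TCP pose, the force, the opening and the grip force at its end, in the units of the state.
- ctrl.state(): the state, without advancing time (a new reading comes with each control period).
- ctrl.get_image(name): name is "scene" or "top" or "wrist"; returns a dict with "color" (420x560x3 uint8, red, green, blue), "z_map" (420x560 float32, mm along the optical axis (not along the pixel's ray), 0 where there is no reading), "vfov" (degrees; the focal length in pixels is half the picture's height over the tangent of half this angle, whatever the lens; pixels are square), "cx", "cy" (the principal point, pixels), "rvec" (rotation vector, rad) and "tvec" (3), from world to camera coordinates, as OpenCV has them. Camera axes: x right, y down, z forward; pixel columns grow to the right and rows downward; lengths in mm; the calibration is good to about 2 mm. A picture is of the moment at which its call begins.
- ctrl.hand_in(): hands the job in; it is judged then, once.
The state is a dict: "time": time; "joint_pos": joint angles; "qvel": joint speeds; "joint_efforts": joint torques, N m; "ee_pos": TCP position; "orientation": TCP orientation; "force": force on the tool from outside, world axes, zero at the start; "wrist_torque": the same for the moment, N m; "finger_gap": opening from 0.0 (shut) to 1.0 (fully open); "gripper_force": force on a finger pad.
Only numpy, scipy, OpenCV 4.12 (cv2) and the standard library are available. Lean on these libraries where they do the work, as an engineer would, in place of code of your own. Each camera call takes 0.05 s, during which the arm holds its last target. There are 200 camera calls.

### The job

The bench saw is off and its blade is to be checked. With the guard still down, first push the blue carriage along its slide, away from the robot, until the spring catch snaps it fully home against its stop. Then raise the clear sprung blade guard by its orange grip to 45 degrees above level (red stripe on the white plate) and finish while still holding it there, as it springs shut if let go; leave the spanner, offcut, jar and push block where they lie.

Things in the scene. Friction and masses are not known exactly. Their poses are not given: they have to be found in the camera images.
- saw: Grey bench saw, fixed; aluminium table 300 (x) x 280 (y) mm, its top 100 mm above the bench. Origin: centre of its underside, on the bench. Its x points along blade and slide, away from the robot (yaw varies), y left, z up. Blade: in the plane y = -30 mm, centre x = +50, 28 mm proud of the table. Right of the hinge a white plate (y = -66) has a red stripe at 45 degrees.
- guard (a joint): Opening angle of the clear blade guard with yellow edges, rad: 0 = shut (level), growing as its near end is raised; stops at 1.3. A spring and its weight shut it: about 2 to 4 N at the grip.
- guard_hinge (a point): Point on the guard's hinge axis at the far end of the saw, 150 mm above the bench, midway across the guard; fixed to the saw, same axes as the saw. The axis runs along the saw's y.
- guard_grip (a point): Centre of the guard's orange grip: a cylinder 22 mm across, 36 mm long, lying along the saw's y, 185 mm from the hinge axis towards the robot; shut, level with it, 50 mm above the saw table. A yellow arm 14 mm wide, 10 thick joins its middle to the clear hood (44 mm wide), which begins 60 mm behind. Can be pinched at its two flat ends: 50 mm free beside them. Axes turn with the guard.
- carriage (a joint): Travel of the blue carriage along the saw's +x, m: 0 = nearest the operator, 0.110 = fully home on its stop. It slides with about 1 N; from about 0.096 a sprung ball resists with 5 to 8 N, past 0.104 it snaps the carriage home and keeps it there.
- carriage_grip (a point): Point on the axis of the carriage's upright black round handle, 24 mm across, 22 mm below its top. The handle stands 55 mm tall on the blue plate (80 x 80 x 12 mm, top 114 mm above the bench), so its top is 169 mm above the bench. An aluminium fence 24 mm tall stands on the plate, its near face 39 mm beyond the handle's axis. Axes equal the saw's.
- spanner: Steel spanner, 130 mm long, lying on the right of the saw table. Leave alone. Origin: under its middle.
- offcut: Pale wood offcut 160 x 44 x 34 mm lying on the bench left of the saw. Leave alone. Origin: centre of its underside.
- screw_jar: Jar with a red cap, 60 mm in diameter, 85 mm tall, standing on the bench right of the saw. Leave alone. Origin: centre of its underside.
- push_block: Red push block 150 x 70 x 14 mm with a black handle on top, 44 mm tall in all, lying on the bench right of the saw. Leave alone. Origin: centre of its underside.

How it is judged:
By the outcome, as a careful person would: the job done as asked, in the order asked, and still so for the second after the job is handed in, while the arm keeps its last pose, push and grip.
It also fails if it takes over 42 s, if anything falls off the work surface, if the arm or the gripper's body presses on something with over 40 N, if the wrist force passes 120 N, or if a joint passes its speed limit or range.

## Working session

There is one attempt and no reset: what is moved stays moved. The work goes in short steps, Python scripts to look and compute and a shell command to move; the robot and the scene stay as the last step left them, time stands still between calls to the robot, and variables do not carry over. Pictures are saved under pics/ and viewed, at most 10 in all, crops included, and the job is handed in when it is done.

```bash
mkdir -p pics; ls
cat > h.py <<'E'
import numpy as np, cv2
from plant import ctrl
def cam(n,save=None):
    d=ctrl.get_image(n)
    if save: cv2.imwrite('pics/'+save,d['color'][:,:,::-1])
    np.savez('/tmp/'+n+'.npz',**{k:v for k,v in d.items()})
    return d
def pt(d,u,v,z=None):
    f=210/np.tan(np.radians(float(d['vfov']))/2)
    R=cv2.Rodrigues(np.array(d['rvec'],float))[0]; t=np.array(d['tvec'],float).ravel()
    r=np.array([(u-d['cx'])/f,(v-d['cy'])/f,1.])
    c=-R.T@t; w=R.T@r
    if z is None: return c+w*float(d['z_map'][int(round(v)),int(round(u))])
    return c+w*(z-c[2])/w[2]
E
python3 - <<'E'
from h import *
a=cam('top')['color'];b=cam('scene')['color']
cv2.imwrite('pics/a.png',cv2.resize(a[:,:,::-1],(800,600)));cv2.imwrite('pics/b.png',cv2.resize(b[:,:,::-1],(800,600)))
print(ctrl.state(), ctrl.tcp_to_grasp)
E
```

```text
pics
{'time': 0.1, 'joint_pos': array([ 1.07938507e+00,  3.51176171e-01,  1.65234356e+00, -7.05921189e-06,
        1.13908388e+00, -8.46166529e-02]), 'qvel': array([-0.00037123, -0.00046418, -0.00220992,  0.00023323, -0.0010092 ,
        0.00114837]), 'joint_efforts': array([ 6.42159648e-04, -5.06825244e+01, -2.91877609e+01, -8.22581137e-05,
        2.65502917e-03, -9.12204371e-06]), 'ee_pos': array([217.46821869, 504.869386  , 230.82192572]), 'orientation': array([ 2.01996286e-01,  9.79386157e-01, -4.85566911e-04, -1.40507056e-04]), 'force': array([ 0.08414268,  1.31122432, -0.04292099]), 'wrist_torque': array([ 0.05573683, -0.01567397,  0.0233521 ]), 'gripper_force': 0.0, 'finger_gap': 0.9987678862971507} 18.700000000000003
```

View pics/a.png

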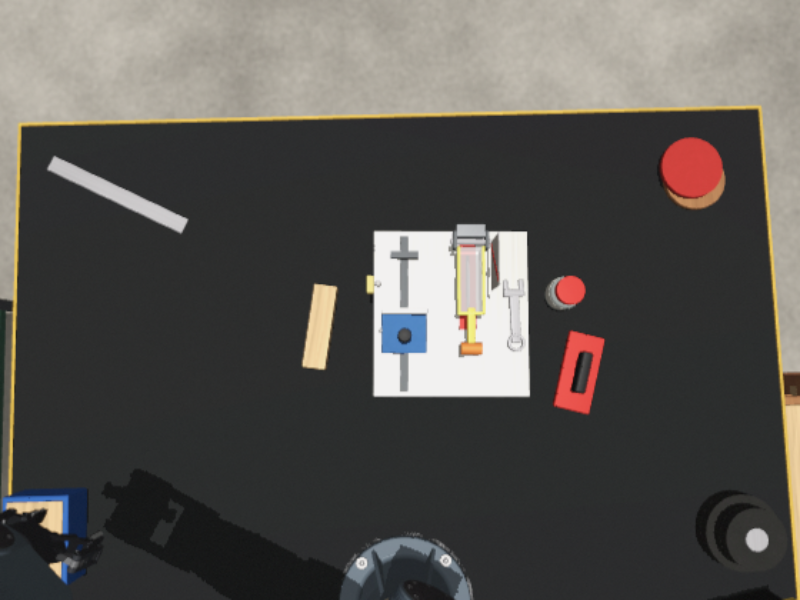

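View pics/b.png

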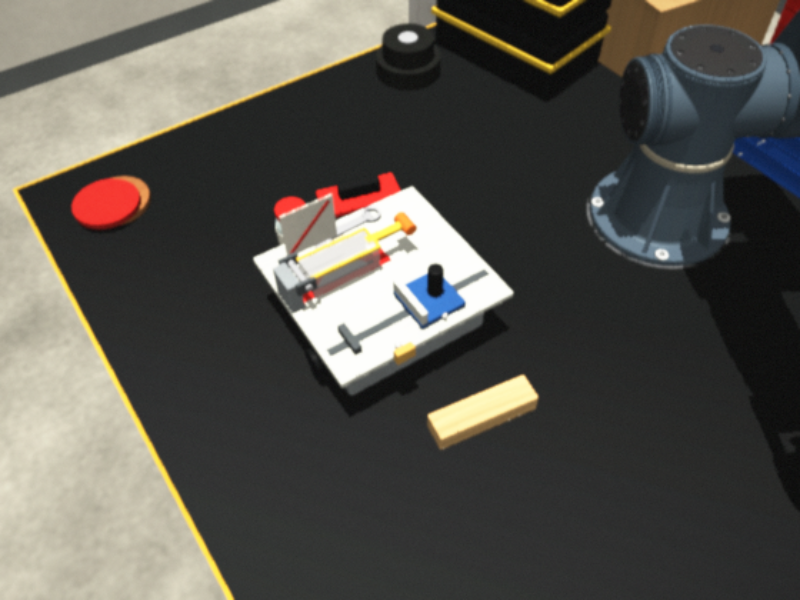

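The top view shows the saw corners at about (374,231), (527,231), (529,397) and (374,397), the black handle at (404,335) and the orange grip at (471,348). The scene view agrees with this: guard shut, carriage on the near side.

Run:
```python
from h import *
d=np.load('/tmp/top.npz')
for n,u,v,z in [('FL',374,231,100),('FR',527.5,231,100),('NR',529,397,100),('NL',374,397,100),('handle',404,335,169),('grip',471.5,348,161),('stopT',404,255,None),('hinge',471,230,None),('slideN',404,390,100),('slideF',404,237,100)]:
    print(n,pt(d,u*.7,v*.7,z).round(1))
D=d['z_map']; 
s=np.load('/tmp/scene.npz')
for n,u,v in [('handle',435.5,268),('grip',405,222)]: print(n,pt(s,u*.7,v*.7).round(1))
# wood / orange masks -> centroid clouds
def cloud(d,m):
    vv,uu=np.nonzero(m); return np.array([pt(d,u,v) for u,v in zip(uu,vv)])
for nm,dd in (('top',d),('scene',s)):
    c=dd['color'].astype(int); m=(c[...,0]>150)&(c[...,1]>60)&(c[...,1]<150)&(c[...,2]<70)
    vv,uu=np.nonzero(m); m[:, :]=m
    P=cloud(dd,m); P=P[(abs(P[:,0]-480)<80)&(P[:,2]>135)]; print(nm,'orange',len(P),P.min(0).round(1),P.max(0).round(1),P.mean(0).round(1))
    m=(c.max(2)<70); P=cloud(dd,m); P=P[(P[:,2]>120)&(P[:,2]<180)&(abs(P[:,0]-480)<120)&(abs(P[:,1])<150)]; print('black',len(P),P.min(0).round(1),P.max(0).round(1)) if len(P) else 0
```

```text
FL [691.  37. 100.]
FR [ 683.8 -243.3  100. ]
NR [ 383.4 -232.5  100. ]
NL [391.  44. 100.]
handle [497.1 -11.4 169. ]
grip [ 472.3 -125.5  161. ]
stopT [642.7 -16.2 115.7]
hinge [ 676.3 -132.6  157. ]
slideN [401.9  -9.8 100. ]
slideF [678.5 -17.4 100. ]
handle [500.  -10.7 170.6]
grip [ 477.9 -120.1  160. ]
top orange 31 [ 453.6 -139.9  151.7] [ 483.9    4.8 1211.1] [ 466.5 -103.9  291.8]
black 15 [487.3 -19.  129.6] [500.9  -2.2 172.9]
scene orange 40 [ 466.5 -137.8  144.8] [ 557.5 -105.9  161.4] [ 483.  -112.1  151.7]
black 195 [493.3 -21.6 120.3] [511.7   0.6 173.4]
```

```bash
python3 -m jog '[[[0,0,0,0,0,-0.127],[0,0,0,0,0,-0.126],[0,0,0,0,0,-0.126],[-19,-33,0,0,0,0],[-19,-33,0,0,0,0]]]' 85
for i in 1 2; do python3 -m jog '[[[-19,-33,0,0,0,0],[-19,-33,0,0,0,0],[-19,-33,0,0,0,0],[-19,-33,0,0,0,0],[-19,-33,0,0,0,0]]]'; done; python3 -m jog '[[[-19,-33,0,0,0,0],[-19,-33,0,0,0,0],[0,0,0,0,0,0],[0,0,0,0,0,0]]]'
```

```text
time: 0.6
ee_pos: [253.6, 437.3, 230.8]
orientation: [0.013, 1.0, -0.0, -0.0]
force: [1.3, 0.2, 0.4]
finger_gap: 0.996
gripper_force: 0.0
time: 1.1
ee_pos: [344.5, 269.0, 231.2]
orientation: [0.014, 1.0, -0.0, -0.0]
force: [0.6, 0.6, 0.4]
finger_gap: 0.995
gripper_force: 0.0
time: 1.6
ee_pos: [434.9, 101.4, 231.2]
orientation: [0.014, 1.0, 0.0, -0.0]
force: [0.4, 1.2, 0.5]
finger_gap: 0.998
gripper_force: 0.0
time: 2.0
ee_pos: [470.4, 35.5, 230.9]
orientation: [0.015, 1.0, 0.0, -0.0]
force: [0.0, 0.2, 0.5]
finger_gap: 0.994
gripper_force: 0.0
```

```bash
python3 -m jog '[[[-14,-23,0,0,0,0],[-15,-23,0,0,0,0],[0,0,0,0,0,0],[0,0,0,0,0,0]]]'
python3 - <<'E'
from h import *
c=cam('wrist')['color'];cv2.imwrite('pics/c.png',cv2.resize(c[:,:,::-1],(800,600)))
E
```

```text
time: 2.4
ee_pos: [497.8, -10.0, 231.0]
orientation: [0.014, 1.0, 0.0, -0.0]
force: [-0.7, 0.3, -0.3]
finger_gap: 0.995
gripper_force: 0.0
```

View pics/c.png

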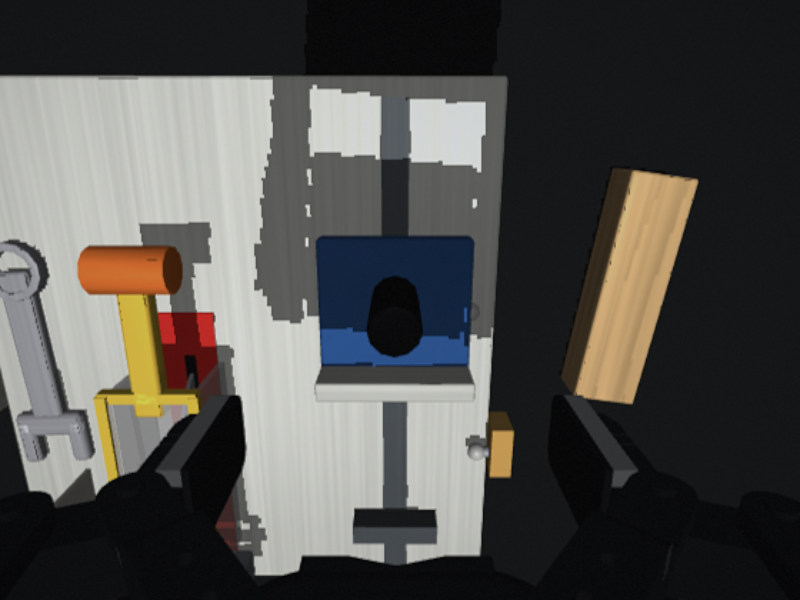

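Wrist view: handle top centre at about (395,328), orange grip spanning (80–181, 245–295), and saw edges square to the tool.

Run:
```python
from h import *
d=np.load('/tmp/wrist.npz')
for n,u,v,z in [('h',395,328,169),('hz',395,328,None),('hL',367,325,169),('hR',422,325,169),('gmid top',130,262,None),('g l',79,270,150),('g r',173,270,150),('slideN',395,80,100),('slideF',396,560,100),('eN',507,77,100),('eF',481,555,100),('armT',138,320,None),('gridtop',120,262,None),('armfar',148,390,None)]: print(n,pt(d,u*.7,v*.7,z).round(1))
```

```text
h [495.4  -9.5 169. ]
hz [495.8  -9.5 168. ]
hL [493.8 -21.  169. ]
hR [494.4   1.7 169. ]
gmid top [ 466.7 -119.2  159.6]
g l [ 471.6 -147.1  150. ]
g r [ 472.7 -106.   150. ]
slideN [392.9  -6.9 100. ]
slideF [677.  -14.1 100. ]
eN [393.1  47.1 100. ]
eF [674.5  40.2 100. ]
armT [ 493.9 -123.   154.3]
gridtop [ 466.6 -123.3  159.6]
armfar [ 528.2 -124.5  153.5]
```

```bash
python3 -m jog '[[[1,0,35,0,0,0],[1,0,35,0,0,0],[0,0,33,0,0,0],[0,0,0,0,0,0]]]'; python3 -m jog '[[[0,0,0,0,0,0],[0,0,0,0,0,0],[0,0,0,0,0,0],[0,0,0,0,0,0],[0,0,0,0,0,0]]]' 10 30; python3 -m jog '[[[0,0,0,0,0,0],[0,0,0,0,0,0],[0,0,0,0,0,0],[0,0,0,0,0,0],[0,0,0,0,0,0]]]'
```

```text
time: 2.85
ee_pos: [493.6, -9.5, 125.2]
orientation: [0.013, 1.0, 0.0, -0.003]
force: [-0.3, -0.1, 0.5]
finger_gap: 0.995
gripper_force: 0.0
time: 3.35
ee_pos: [496.9, -10.9, 129.3]
orientation: [0.014, 1.0, -0.0, 0.001]
force: [-1.2, 0.1, 6.3]
finger_gap: 0.274
gripper_force: 29.2
time: 3.85
ee_pos: [497.0, -10.9, 129.3]
orientation: [0.014, 1.0, -0.0, 0.001]
force: [-0.9, -0.0, 6.5]
finger_gap: 0.269
gripper_force: 29.2
```

```bash
python3 -m jog '[[[-15,0,0,0,0,0],[-15,0,0,0,0,0],[-15,0,0,0,0,0],[-15,0,0,0,0,0],[-15,0,0,0,0,0]]]' 10 40;  python3 -m jog '[[[-10,0,0,0,0,0],[-5,0,0,0,0,0],[0,0,0,0,0,0]]]';python3 -m jog '[[[-5,0,0,0,0,0],[-5,0,0,0,0,0],[0,0,0,0,0,0]]]';python3 -m jog '[[[-5,0,0,0,0,0],[-3,0,0,0,0,0],[0,0,0,0,0,0],[0,0,0,0,0,0]]]'
```

```text
time: 4.35
ee_pos: [572.4, -13.1, 129.4]
orientation: [0.014, 1.0, -0.0, 0.001]
force: [-1.4, -1.3, 6.2]
finger_gap: 0.272
gripper_force: 39.0
time: 4.65
ee_pos: [587.6, -13.5, 129.4]
orientation: [0.014, 1.0, -0.0, 0.001]
force: [4.4, -1.3, 4.3]
finger_gap: 0.274
gripper_force: 40.1
time: 4.95
ee_pos: [590.5, -13.6, 128.3]
orientation: [0.014, 1.0, 0.0, -0.008]
force: [-36.9, -3.0, 27.3]
finger_gap: 0.271
gripper_force: 42.1
time: 5.35
ee_pos: [597.2, -13.8, 126.7]
orientation: [0.014, 1.0, 0.0, -0.009]
force: [-38.2, -2.8, 16.5]
finger_gap: 0.272
gripper_force: 40.7
```

```bash
python3 -m jog '[[[8,0,0,0,0,0],[0,0,0,0,0,0]]]'; python3 -m jog '[[[0,0,0,0,0,0],[0,0,0,0,0,0],[0,0,0,0,0,0],[0,0,0,0,0,0]]]' 85; python3 -m jog '[[[0,0,-35,0,0,0],[0,0,-35,0,0,0],[0,0,-35,0,0,0],[20,0,-30,0,0,0],[40,0,-20,0,0,0]]]';python3 -m jog '[[[40,0,0,0,0,0],[40,0,0,0,0,0],[40,0,0,0,0,0],[0,0,0,0,0,0]]]';python3 - <<'E'
from h import *
c=cam('wrist')['color'];cv2.imwrite('pics/d.png',cv2.resize(c[:,:,::-1],(800,600)))
E
```

```text
time: 5.55
ee_pos: [595.0, -13.7, 127.1]
orientation: [0.014, 1.0, -0.0, -0.001]
force: [3.5, -2.7, -15.5]
finger_gap: 0.267
gripper_force: 41.6
time: 5.95
ee_pos: [596.8, -13.5, 128.8]
orientation: [0.014, 1.0, -0.0, 0.001]
force: [0.1, 0.1, -0.5]
finger_gap: 0.927
gripper_force: 0.0
time: 6.45
ee_pos: [537.4, -12.0, 285.5]
orientation: [0.014, 1.0, -0.0, 0.002]
force: [0.3, -1.0, 0.6]
finger_gap: 0.997
gripper_force: 0.0
time: 6.85
ee_pos: [413.0, -8.3, 283.6]
orientation: [0.014, 1.0, 0.0, -0.0]
force: [1.0, -0.2, -0.4]
finger_gap: 0.998
gripper_force: 0.0
```

View pics/d.png

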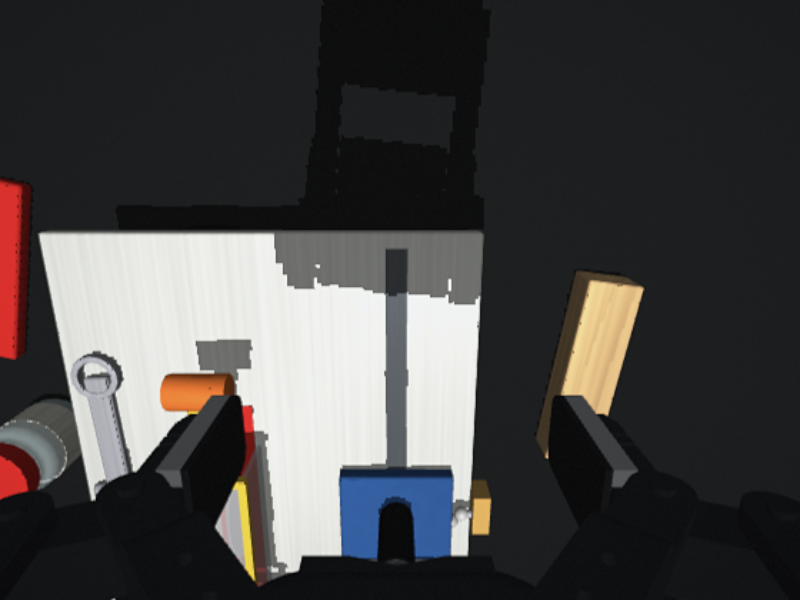

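Carriage near edge now at v≈470; orange grip at (161–235, 373–412). Checking home with the top view.

Run:
```python
from h import *
d=np.load('/tmp/wrist.npz')
for n,u,v,z in [('plate near',395,471,114),('saw near R',40,233,100),('saw near L',482,231,100),('gl',161,393,150),('gr',230,393,150)]: print(n,pt(d,u*.7,v*.7,z).round(1))
t=cam('top'); 
for n,u,v,z in [('plate near was',404,353,114)]: print(n,pt(t,u*.7,v*.7,z).round(1))
c=t['color'][140:300,240:400,::-1]; cv2.imwrite('pics/e.png',cv2.resize(c,(600,600),interpolation=cv2.INTER_CUBIC))
```

```text
plate near [553. -12. 114.]
saw near R [ 384.8 -229.4  100. ]
saw near L [391.   46.7 100. ]
gl [ 472.3 -145.6  150. ]
gr [ 473.4 -105.6  150. ]
plate near was [467.6 -11.4 114. ]
```

View pics/e.png

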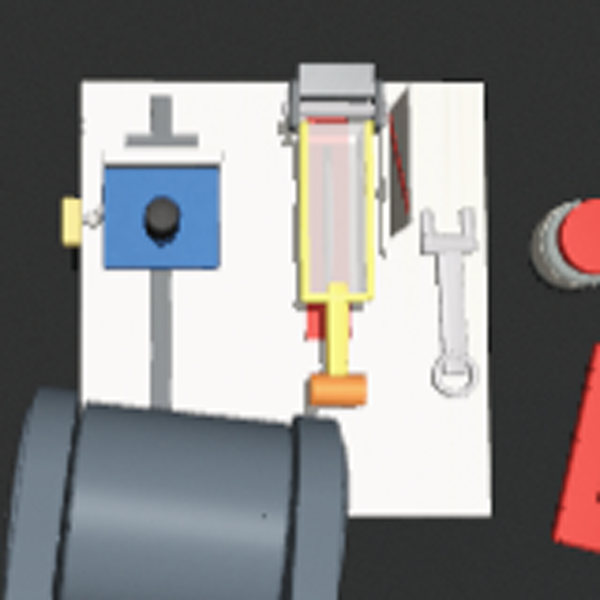

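Fence sits against the dark stop bar (crop (162,146)), catch ball in line at (93,217). Numeric check, plus the guard geometry.

Run:
```python
from h import *
t=np.load('/tmp/top.npz')
p=lambda u,v,z:pt(t,240+(u+.5)/3.75-.5,140+(v+.5)/3.75-.5,z).round(1)
print('handle',p(162,214,169),'plate near',p(162,268,114),'fence far top',p(162,150,138),'stop near top',p(162,146,115))
print('grip',p(338,389,161),'hinge box',p(338,85,157), 'hoodnear',p(338,300,152),'knob',p(93,217,115))
q=np.array([560*.0,0])
d=ctrl.get_image('scene');np.savez('/tmp/scene.npz',**d)
cv2.imwrite('pics/f.png',cv2.resize(d['color'][110:290,160:400,::-1],(800,600),interpolation=cv2.INTER_CUBIC))
```

```text
handle [588.8 -14.  169. ] plate near [559. -14. 114.] fence far top [635.9 -15.8 138. ] stop near top [642.6 -16.3 115. ]
grip [ 472.9 -124.8  161. ] hinge box [ 673.  -132.7  157. ] hoodnear [ 531.3 -128.1  152. ] knob [595.  32. 115.]
```

View pics/f.png

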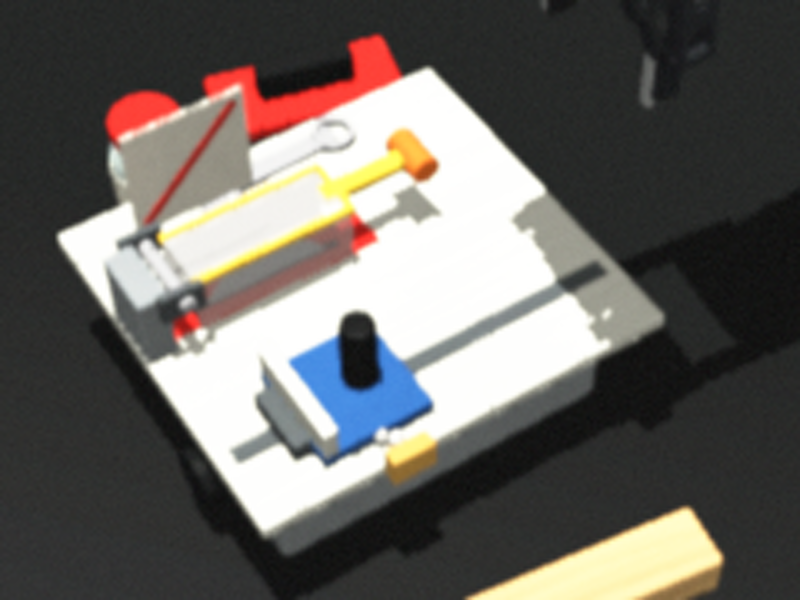

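Scene view confirms: fence against the stop, ball catch engaged, guard shut. Now move over to the guard grip and tilt the tool forward by 45°, so that it ends pointing down once the guard is raised.

```bash
python3 -m jog '[[[0,-30,0,0,0,0],[0,-30,0,0,0,0],[0,-30,0,0,0,0],[0,-27,0,0,0,0]]]' 70; python3 -m jog '[[[0,0,0,0,-0.131,0],[0,0,0,0,-0.131,0],[0,0,0,0,-0.131,0],[0,0,0,0,-0.131,0],[0,0,0,0,-0.131,0]]]';  python3 -m jog '[[[0,0,0,0,-0.13,0],[0,0,0,0,0,0],[0,0,0,0,0,0]]]'
python3 - <<'E'
from h import *
from scipy.spatial.transform import Rotation as Ro
s=ctrl.state(); print(s['joint_pos'].round(3)); R=Ro.from_quat(s['orientation']).as_matrix(); print(R.round(3))
g=np.array([472.5,-125,150])
print('grasp to grip in tool axes',(R.T@(g-s['ee_pos'])+[0,0,18.7]).round(1))
E
```

```text
time: 7.4
ee_pos: [414.0, -127.2, 283.2]
orientation: [0.014, 1.0, -0.0, 0.0]
force: [0.4, 0.3, 0.5]
finger_gap: 0.821
gripper_force: 0.0
time: 7.9
ee_pos: [413.9, -126.0, 283.8]
orientation: [0.013, 0.948, -0.005, 0.319]
force: [0.5, 0.8, 0.4]
finger_gap: 0.819
gripper_force: 0.0
time: 8.2
ee_pos: [414.8, -123.2, 285.3]
orientation: [0.012, 0.932, -0.002, 0.362]
force: [-0.1, -0.4, 0.7]
finger_gap: 0.818
gripper_force: 0.0
[-0.645 -0.201  2.299  0.826  0.567 -2.795]
[[-0.738  0.025  0.674]
 [ 0.022  1.    -0.013]
 [-0.674  0.005 -0.739]]
grasp to grip in tool axes [ 48.5  -1.  157.6]
```

```bash
python3 -m jog '[[[12,0,24,0,0,0],[12,0,24,0,0,0],[12,0,24,0,0,0],[12,0,24,0,0,0],[0,0,0,0,0,0]]]'
python3 - <<'E'
from h import *
from scipy.spatial.transform import Rotation as Ro
s=ctrl.state(); print(s['joint_pos'].round(3)); R=Ro.from_quat(s['orientation']).as_matrix(); print(R.round(3))
g=np.array([472.5,-125,150])
print('grasp to grip in tool axes',(R.T@(g-s['ee_pos'])+[0,0,18.7]).round(1))
c=cam('wrist')['color'];cv2.imwrite('pics/g.png',cv2.resize(c[:,:,::-1],(800,600)))
E
```

```text
time: 8.7
ee_pos: [451.6, -103.8, 215.9]
orientation: [0.021, 0.941, -0.009, 0.337]
force: [0.1, 0.0, 0.4]
finger_gap: 0.82
gripper_force: 0.0
[-0.481  0.     2.311  0.97   0.328 -2.86 ]
[[-0.772  0.046  0.634]
 [ 0.034  0.999 -0.031]
 [-0.634 -0.002 -0.773]]
grasp to grip in tool axes [ 24.9 -20.   83.5]
```

View pics/g.png

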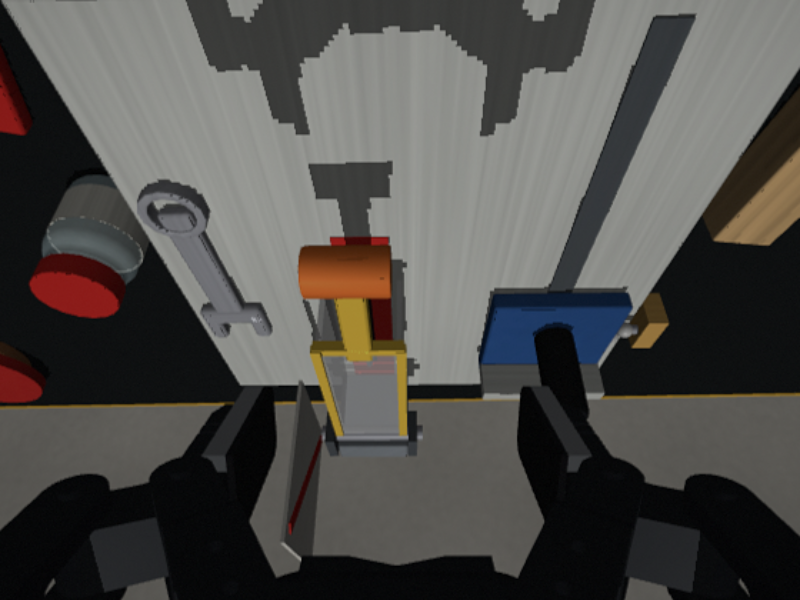

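The wrist is at its joint-6 limit in this pose. The view shows the grip at (300–390, 245–298) and still clear. I'll use a tilt of about 10° instead and let the tool lean back as the guard rises.

```bash
python3 -m jog '[[[0,0,-20,0,0.12,0],[0,0,-10,0,0.13,0],[0,0,0,0,0.13,0],[0,0,0,0,0.13,0],[0,0,0,0,0,0]]]'
python3 - <<'E'
from h import *
from scipy.spatial.transform import Rotation as Ro
s=ctrl.state(); print(s['joint_pos'].round(3)); R=Ro.from_quat(s['orientation']).as_matrix(); print(R.round(3))
g=np.array([472.5,-125,150])
y=-.028; T=(Ro.from_euler('z',y)*Ro.from_euler('y',-10,degrees=True)).as_matrix()@np.array([[-1,0,0],[0,1,0],[0,0,-1.]])
print('rotvec',Ro.from_matrix(R.T@T).as_rotvec().round(3),'target grasp in final axes',(T.T@(g-s['ee_pos'])+[0,0,18.7]).round(1));print(T.round(3))
E
```

```text
time: 9.25
ee_pos: [446.9, -98.1, 231.5]
orientation: [0.014, 0.987, 0.006, 0.158]
force: [0.5, 0.1, 0.1]
finger_gap: 0.822
gripper_force: 0.0
[-0.391  0.045  2.073  0.187  0.74  -2.053]
[[-0.95   0.026  0.312]
 [ 0.03   1.     0.006]
 [-0.312  0.015 -0.95 ]]
rotvec [ 0.015  0.143 -0.002] target grasp in final axes [-11.8 -26.2 103.6]
[[-0.984  0.028  0.174]
 [ 0.028  1.    -0.005]
 [-0.174  0.    -0.985]]
```

```bash
python3 -m jog '[[[0,0,0,0.015,0.143,-0.002],[-6,-13,20,0,0,0],[-6,-13,20,0,0,0],[0,0,15,0,0,0],[0,0,0,0,0,0]]]'
python3 - <<'E'
from h import *
from scipy.spatial.transform import Rotation as Ro
s=ctrl.state(); print(s['joint_pos'].round(3)); R=Ro.from_quat(s['orientation']).as_matrix(); print(R.round(3))
g=np.array([472.5,-125,150])
print('grasp to grip',(R.T@(g-s['ee_pos'])+[0,0,18.7]).round(1))
c=cam('wrist')['color'];cv2.imwrite('pics/i.png',cv2.resize(c[:,:,::-1],(800,600)))
E
```

```text
time: 9.75
ee_pos: [464.6, -123.2, 175.7]
orientation: [0.014, 0.996, 0.001, 0.087]
force: [-0.0, 0.2, 0.4]
finger_gap: 0.82
gripper_force: 0.0
[-0.393  0.227  1.992  0.096  0.764 -1.999]
[[-0.985  0.028  0.173]
 [ 0.028  1.     0.   ]
 [-0.172  0.005 -0.985]]
grasp to grip [-3.4 -1.7 45.4]
```

View pics/i.png

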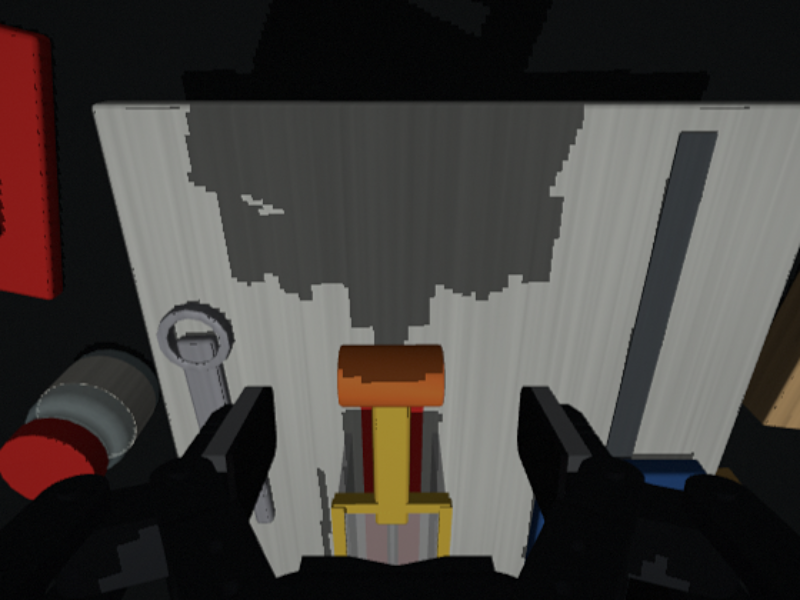

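Grip lies centred between the fingers (338–445 at v≈375; fingers' midline at u≈397). Descend and pinch.

```bash
python3 -m jog '[[[-3,-2,20,0,0,0],[0,0,20,0,0,0],[0,0,5,0,0,0],[0,0,0,0,0,0]]]'; python3 -m jog '[[[0,0,0,0,0,0],[0,0,0,0,0,0],[0,0,0,0,0,0],[0,0,0,0,0,0],[0,0,0,0,0,0]]]' 20 50
python3 - <<'E'
from h import *
from scipy.spatial.transform import Rotation as Ro
s=ctrl.state(); print(s['time'],s['finger_gap']*85.4,s['gripper_force'],s['force'].round(1)); R=Ro.from_quat(s['orientation']).as_matrix()
print('grasp at',(s['ee_pos']-18.7*R[:,2]).round(1))
E
```

```text
time: 10.2
ee_pos: [476.1, -125.1, 133.8]
orientation: [0.014, 0.996, 0.001, 0.087]
force: [-0.1, -0.1, -0.1]
finger_gap: 0.82
gripper_force: 0.0
time: 10.7
ee_pos: [476.6, -125.3, 133.8]
orientation: [0.014, 0.996, 0.001, 0.088]
force: [-1.7, -1.0, 6.2]
finger_gap: 0.412
gripper_force: 53.7
10.7 35.194241161535146 53.689141273498535 [-1.7 -1.   6.2]
grasp at [ 473.3 -125.3  152.3]
```

```bash
python3 -m jog '[[[-1.8,0,-14.2,0,0.0785,0],[-1.8,0,-14.2,0,0.0785,0],[-1.8,0,-14.2,0,0.0785,0],[-1.8,0,-14.2,0,0.0785,0],[-1.8,0,-14.2,0,0.0785,0]]]'
cat > g.py <<'E'
from h import *
from scipy.spatial.transform import Rotation as Ro
s=ctrl.state(); print(s['time'],s['finger_gap']*85.4,s['gripper_force'],s['force'].round(1),s['joint_pos'].round(2)); R=Ro.from_quat(s['orientation']).as_matrix()
g=s['ee_pos']-18.7*R[:,2]; v=g-[657.5,-130,150]
print('grasp',g.round(1),'r',np.hypot(v[0],v[2]).round(1),'deg',np.degrees(np.arctan2(v[2],-v[0])).round(1),'tilt',np.degrees(np.arctan2(R[0,2],-R[2,2])).round(1))
E
python3 g.py
```

```text
time: 11.2
ee_pos: [484.1, -125.6, 204.6]
orientation: [0.013, 0.994, 0.003, -0.11]
force: [4.2, -0.5, -4.1]
finger_gap: 0.407
gripper_force: 52.7
11.2 34.78212783720216 52.7218759059906 [ 4.2 -0.5 -4.1] [-0.32  0.4   1.67 -0.06  1.29 -1.84]
grasp [ 488.2 -125.8  222.9] r 184.3 deg 23.3 tilt -12.7
```

```bash
python3 -m jog '[[[-1.8,0,-14.2,0,0.0785,0],[-1.8,0,-14.2,0,0.0785,0],[-1.8,0,-14.2,0,0.0785,0],[-1.8,0,-14.2,0,0.0785,0],[-1.8,0,-14.2,0,0.0785,0]]]';python3 -m jog '[[[0,0,0,0,0,0],[0,0,0,0,0,0],[0,0,0,0,0,0]]]'; 
python3 g.py
python3 - <<'E'
from h import *
d=cam('scene')
cv2.imwrite('pics/j.png',cv2.resize(d['color'][80:260,160:400,::-1],(800,600),interpolation=cv2.INTER_CUBIC))
E
```

```text
time: 11.7
ee_pos: [518.3, -126.6, 266.9]
orientation: [0.013, 0.953, 0.006, -0.303]
force: [-1.2, -0.2, -2.2]
finger_gap: 0.414
gripper_force: 52.8
time: 12.0
ee_pos: [517.7, -126.6, 266.3]
orientation: [0.013, 0.953, 0.006, -0.301]
force: [-4.4, 1.6, 2.4]
finger_gap: 0.411
gripper_force: 53.0
12.0 35.13194246129268 53.00479352474213 [-4.4  1.6  2.4] [-0.26  0.61  1.28 -0.14  1.85 -1.8 ]
grasp [ 528.5 -126.9  281.6] r 184.3 deg 45.6 tilt -35.1
```

View pics/j.png

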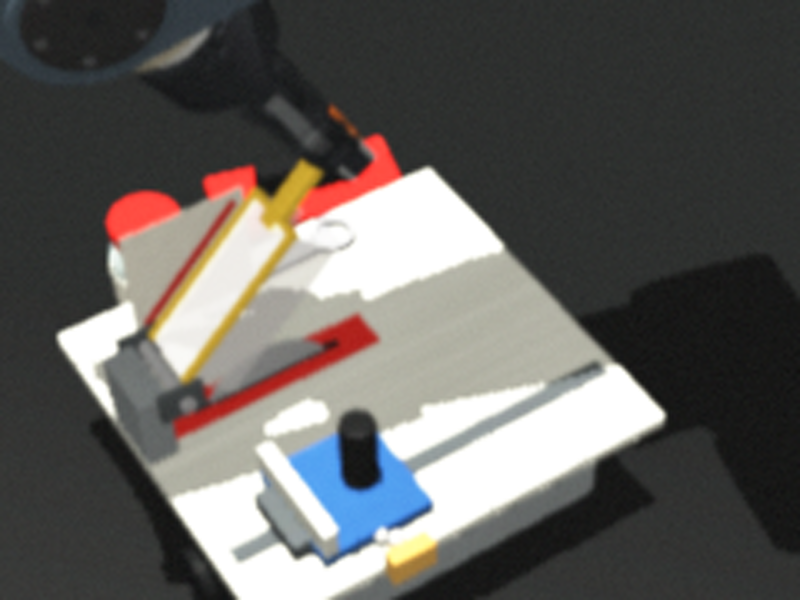

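The guard edge lies parallel to the red stripe, at about 45° from the tool's 45.1° turn. The carriage is still home and the grip is held.

```bash
python3 -c "
from plant import ctrl
print(ctrl.hand_in())"
```

```text
the job is handed in; nothing more can be done
None
```

I pushed the carriage home onto its stop with the guard down, then raised the guard to about 45° along the red stripe; I handed the job in with the gripper still holding it, at about 12 s on the robot's clock, and the loose items were never touched.

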